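# Put the jar in the gas bay and switch its gas on

### The arm

A 6-joint arm with a two-finger parallel gripper is mounted at the origin on the work surface. World frame = base frame: x ahead of the robot, y to its left, z up, the work surface at z = 0. Lengths are in m, angles in rad, forces in N, time in s.
With the tool pointing down it reaches from about 0.25 to 0.775 m from the base axis. Payload 4 kg.
Tool frame: the origin (TCP) lies midway between the tips of the shut fingers; the grasp point (between the pads) lies 19 mm behind it; z points along the fingers, y is the line along which they close (so a half turn about z gives the same grasp; the last joint's range is limited). The gripper opens to 85 mm and grips with 20 to 120 N. Pads are 22 mm wide; open, the fingers measure 114 mm over their backs; the gripper's body (76 mm by 85 mm) begins 54 mm behind the grasp point. The pads swing forward as they close: fully open they stand 13 mm farther back than shut.
Start: joints at [1.167, 0.087, 1.371, -0, 1.684, -0.103], TCP at [0.163, 0.525, 0.231] pointing down, gripper open.
Joint ranges: [-3.1, 3.1], [-0.76, 2.03], [0.27, 2.55], [-1.08, 4.22], [0.17, 2.65], [-2.57, 2.57]. Speed limits (rad/s): [2.79, 2.79, 3.14, 3.14, 3.14, 3.14].

### API

Orientations are given as a unit quaternion [x, y, z, w].
In Python, from cell import env gives the robot as it stands.
- The arm moves only by the tool apply_moves, never from a script. Its argument "deltas" is a list that holds one entry, the list of rows, each a list of 7 numbers: the turn, a rotation vector about the tool's x, y, z in degrees, then the shift along the tool's x, y, z in m, then the closure, from -1 (fully open) to 1 (shut). In form: [[[ax, ay, az, x, y, z, claw], ...]]. A call has 1 to 20 rows; each row shifts and turns the commanded pose from where the row before left it, along the tool's axes as they then stand; what a row does not reach is not made up. A row lasts 1/12 s, in which the tool goes at most 41.7 mm and 7.16 degrees, less where a joint would pass 70% of its speed; a pose out of reach is approached as far as the arm can. A call with a gripper value outside its range is refused whole. The fingers move at their own pace and stop on an object; the grip force is fixed at half the most. Time passes only in rows, so rows that do not move let the fingers close. It gives the time, the measured TCP pose, the force, the opening and the grip force at its end, in the units of the state.
- env.get_state(): the state, without advancing time (a new reading comes with each control period).
- env.snapshot(name): name is "scene" or "top" or "wrist"; returns a dict with "img" (480x640x3 uint8, blue, green, red), "camera_matrix" (3x3 intrinsics, pixels), "rvec" (rotation vector, rad) and "tvec" (3), from world to camera coordinates, as OpenCV has them; the wrist camera has in their place "tool_from_camera" (4x4, takes a point from camera to tool coordinates, whose origin is the TCP and whose axes are the flange's). Camera axes: x right, y down, z forward; pixel columns grow to the right and rows downward; lengths in m; the calibration is good to about 2 mm. A picture is of the moment at which its call begins: read the wrist's pose just before it. There is no depth.
- env.finish_job(): hands the job in; it is judged then, once.
Trained networks look in the newest picture that a camera, given by its name, has taken for a name from the list of things; names that differ only in an ending like _2 or _b are one class to them, and where a whole thing is asked for, a point or a joint stands for the part that bears it (a point fixed in the world has none). Each returns a list of dicts, best first, with "score" (0 to 1); they miss things now and then, are a little off and sometimes report something else, mostly with a low value. They report only what shows in the picture. A call takes as long as a camera call. They do not tell look-alikes from the thing itself.
- env.trace(label, camera): "mask" (480x640 bool, what is visible of it) and "bbox" ([left, top, width, height] in pixels, round what is visible of it).
The state is a dict: "time_s": time; "joint_pos": joint angles; "dq": joint speeds; "joint_efforts": joint torques, N m; "tcp_pos": TCP position; "eef_rot": TCP orientation; "force": force on the tool from outside, world axes, zero at the start; "moment": the same for the moment, N m; "grip_width": opening from 0.0 (shut) to 1.0 (fully open); "gripper_force": force on a finger pad.
Only numpy, scipy, OpenCV 4.12 (cv2) and the standard library are available. Lean on these libraries where they do the work, as an engineer would, in place of code of your own. Each camera call takes 0.05 s, during which the arm holds its last target. There are 200 camera calls.

### The job

Charge the jar with gas: put the jar that stands in the way of the gas lever into the empty gas bay, upright and fully home against the back stop, and let go of it. Then throw the gas lever into the notch marked by the pointed cone, without running past that notch into the next, and leave it resting there. Do not tip the jar or move the other things on the bench.

Things in the scene. Friction and masses are not known exactly. Their poses are not given: they have to be found in the camera images.
- jar: Clear upright jar, 90 mm in diameter, 170 mm tall, about 0.5 kg, standing in the lever's sweep. Origin at the centre of its underside. Body and lid reach up to 120 mm; a white clamp bar (86 x 18 mm, along the jar's x) lies on the lid up to 130 mm; above it, on the axis, a round black knob 32 mm in diameter from 136 to 170 mm, to grip from above.
- jar_knob (a point): Centre of the jar's black knob, on the jar's axis, 155 mm above its underside.
- gas_bay: Fixed steel three-sided fence on the bench, no floor, open to its own -x (roughly to the robot). Origin, on the bench: where the centre of the jar's underside is when home. Side walls: inner faces at y = +-51 mm, 10 mm thick, 40 mm high, from x = -56 to +49 mm. Back stop: inner face at x = +46 mm, 12 mm thick, 55 mm high.
- gas_station: Fixed white gas selector. Origin on the bench, on the lever's vertical pivot axis. Round foot, 66 mm radius; towards its own -x a fan-shaped ledge 50 mm high out to 132 mm from the pivot, with a notched track (80 mm radius, 66 mm high). The lever points from the pivot at angle pi - 0.84 + joint value in the station's frame. Each notch has a mark at 115 mm radius: one cone, else small flat caps.
- gas_lever (a joint): Lever angle about the vertical pivot, rad, growing anticlockwise from above. Five notches, at 0, 0.42, 0.84, 1.26 and 1.68: a spring plunger drops in within about 0.12 of each; between them the lever stays where left. Stops at -0.12 and 1.82. Starts between 0 and 0.5, before the marked notch. About 4 to 8 N at the handle moves it.
- lever_handle (a point): Point on the axis of the lever's upright black handle, 190 mm from the pivot, 125 mm above the bench. The handle is a cylinder 26 mm in diameter, 90 to 155 mm above the bench, on the end of a flat steel arm 16 mm wide, 83 to 93 mm above the bench. x axis outwards along the arm, y axis the way the handle moves as the joint grows.
- lever_pointer (a point): Point on the lever arm, 115 mm from the pivot, just above the ring of marks, 83 mm above the bench; x axis outwards along the arm, y axis the way it moves as the joint grows.
- marked_stud: The mark: a pointed dark steel cone 34 mm in diameter and 26 mm high, fixed on the ledge beside the wanted notch (0.84, 1.26 or 1.68), 115 mm from the pivot. Origin at the centre of its underside, 50 mm above the bench. With the lever in that notch its pointer point is straight above the cone.
- cap_a: Small flat dark steel cap 14 mm in diameter, 3 mm high, beside a notch that is not wanted. Origin at the centre of its underside.
- cap_b: Flat steel cap like cap_a, beside another notch that is not wanted.
- tip_box: Bystander: closed blue box, 120 (x) x 85 (y) x 50 mm high, in front of the bay. Origin at the centre of its underside.
- dishes: Bystander: stack of dishes, 80 mm in diameter, 44 mm high. Origin at the centre of its underside.
- reagent: Bystander: bottle 56 mm in diameter, 160 mm tall, beside the gas station. Origin at the centre of its underside.
There are look-alikes about, which are no part of the job. Several things have the shape of the gas_bay; the one meant has the colours described above.

How it is judged:
By the outcome, as a careful person would: the job done as asked, in the order asked, and still so for the second after the job is handed in, with the robot touching nothing.
It also fails if it takes over 69 s, if anything falls off the work surface, if the arm or the gripper's body presses on something with over 40 N, if the wrist force passes 120 N, or if a joint passes its speed limit or range.

## Working session

There is one attempt and no reset: what is moved stays moved. The work goes in short steps, Python scripts to look and compute and a tool call to move; the robot and the scene stay as the last step left them, time stands still between calls to the robot, and variables do not carry over. Pictures are saved under pics/ and viewed, at most 10 in all, crops included, and the job is handed in when it is done.

Besides the shell and the picture viewer there is one more tool, called after "Emit:" by a JSON object that holds its "name" and its "arguments", one argument or row to a line. apply_moves: Moves the arm, as the interface text tells. Its arguments: {"type":"object","properties":{"deltas":{"type":"array"}},"required":["deltas"]}

```bash
mkdir -p pics; ls
python3 - <<'E'
from cell import env
import cv2,numpy as np
s=env.get_state();print(s['time_s'],s['tcp_pos'],s['eef_rot'],s['grip_width'])
for c in ("scene","top"):
    d=env.snapshot(c);cv2.imwrite(f"pics/{c}0.png",d["img"])
    R=cv2.Rodrigues(d["rvec"])[0];print(c,"cam pos",-R.T@d["tvec"].ravel(),d["camera_matrix"].tolist())
    for l in ["jar","jar_knob","gas_bay","gas_station","gas_lever","lever_handle","marked_stud","cap_a","tip_box","dishes","reagent"]:
        for r in env.trace(l,c)[:4]:
            ys,xs=np.nonzero(r["mask"]);print(c,l,round(r["score"],2),r["bbox"],xs.mean().round(1) if len(xs) else None,ys.mean().round(1) if len(xs) else None)
E
```

```text
pics
0.0 [0.16275247 0.52484902 0.23013421] [ 1.49814784e-01  9.88713472e-01 -1.06021398e-03 -2.78273989e-04] 1.0020416457146173
scene cam pos [1.08634262 0.75848693 0.78955737] [[586.144488949, 0.0, 329.805805047658], [0.0, 586.144488949, 233.1790876839797], [0.0, 0.0, 1.0]]
scene jar 0.72 [388.1, 201.5, 49.2, 83.6] 414.7 245.9
scene jar 0.3 [400.3, 275.8, 10.5, 11.1] 403.8 282.4
scene jar_knob 0.64 [393.0, 200.0, 45.2, 87.3] 414.8 245.7
scene jar_knob 0.6 [242.6, 205.7, 75.5, 53.9] 279.0 230.9
scene gas_bay 0.95 [274.3, 158.6, 57.4, 42.0] 302.2 178.7
scene gas_bay 0.84 [242.3, 205.1, 73.1, 53.9] 278.8 231.1
scene gas_station 0.92 [325.9, 254.2, 170.1, 131.3] 403.9 326.1
scene gas_lever 0.9 [370.6, 251.9, 128.9, 72.0] 432.2 293.8
scene lever_handle 0.84 [371.5, 252.9, 123.2, 70.0] 433.4 293.8
scene marked_stud 0.59 [396.7, 276.7, 16.2, 11.0] 403.9 282.5
scene tip_box 0.81 [342.1, 187.3, 57.8, 46.4] 368.6 208.9
scene dishes 0.75 [478.4, 278.9, 50.5, 44.3] 504.9 301.3
scene reagent 0.96 [319.6, 242.1, 31.4, 76.3] 332.3 284.1
top cam pos [ 0.42587282 -0.04040934  1.31272992] [[516.0992
[... 196 characters left out ...]
81.2 294.8
top jar_knob 0.42 [200.3, 213.3, 38.9, 99.2] 220.0 259.6
top gas_bay 0.87 [438.0, 154.8, 54.4, 59.6] 465.6 182.4
top gas_bay 0.62 [341.9, 118.7, 55.4, 62.3] 370.9 141.6
top gas_bay 0.61 [360.5, 196.9, 56.1, 60.8] 387.7 219.2
top gas_station 0.6 [192.2, 190.4, 89.9, 119.1] 233.6 246.4
top gas_lever 0.69 [196.8, 218.5, 42.0, 90.9] 220.5 258.8
top gas_lever 0.27 [192.9, 189.2, 89.1, 123.4] 233.4 246.6
top lever_handle 0.15 [349.9, 281.4, 45.5, 58.5] 371.4 311.6
top marked_stud 0.46 [249.4, 256.8, 20.0, 17.8] 258.0 267.1
top tip_box 0.95 [350.1, 284.8, 46.6, 52.6] 371.4 311.6
top dishes 0.61 [190.9, 317.0, 37.7, 28.9] 212.7 331.5
top reagent 0.57 [270.1, 198.3, 23.7, 32.4] 281.6 217.6
```

Run:
```python
import cv2
a=cv2.imread("pics/top0.png");cv2.imwrite("pics/top1.png",cv2.resize(a[100:380,160:520],None,fx=2.14,fy=2.14,interpolation=cv2.INTER_CUBIC))
a=cv2.imread("pics/scene0.png");cv2.imwrite("pics/scene1.png",cv2.resize(a[140:400,220:560],None,fx=2.3,fy=2.3,interpolation=cv2.INTER_CUBIC))
```

```text
(no output)
```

View pics/top1.png

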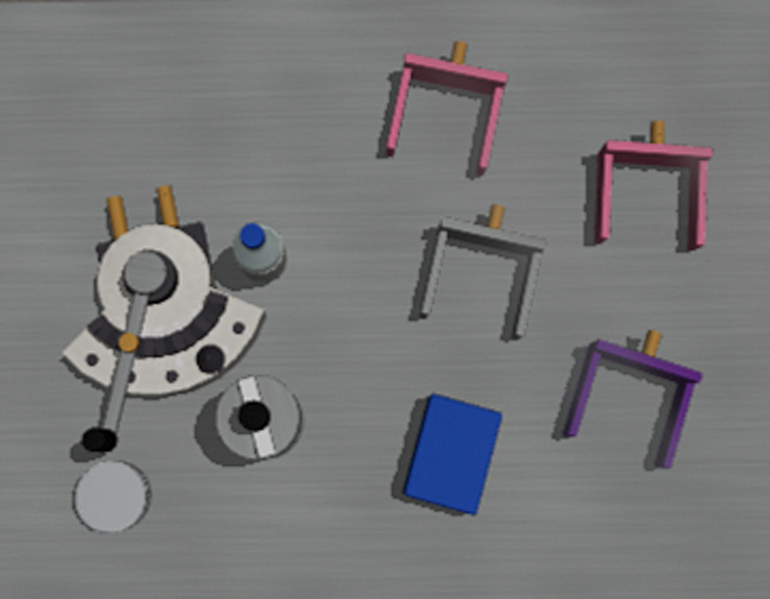

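View pics/scene1.png

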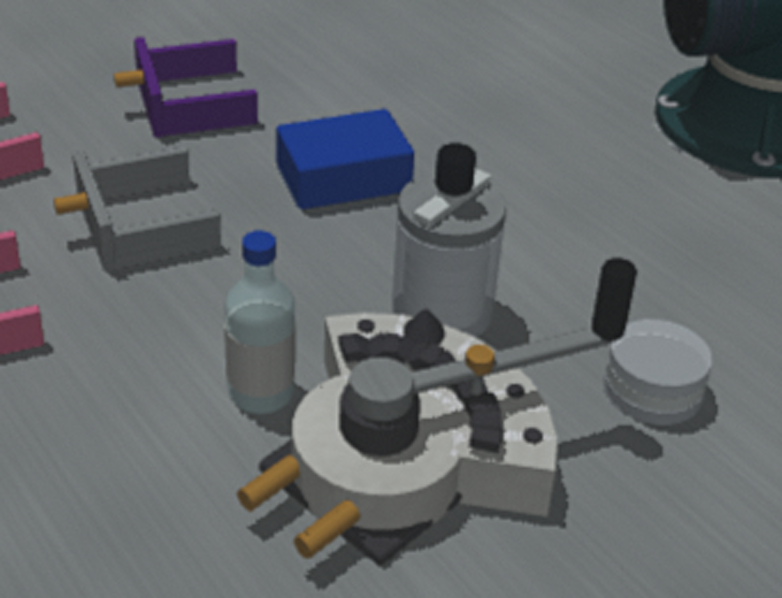

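Top view, full-image pixels. There are four bay shapes: pink (371,142), pink (465,182), purple (458,286) and grey (387,219). The grey one is the bare steel one, so it's the gas bay. The cone at (258,267) sits beside the 4th mark, so the notch is 1.26. The jar is at (281,295), the handle at (207,305), and the dishes are just below the handle. I'll fit the poses and confirm with an overlay.

```bash
cat > h.py <<'E'
from cell import env
import cv2,numpy as np
from scipy.optimize import minimize,least_squares
def proj(d,P): return cv2.projectPoints(np.float64(P).reshape(-1,1,3),d["rvec"],d["tvec"],d["camera_matrix"],None)[0].reshape(-1,2)
def at_z(d,uv,z):
    R=cv2.Rodrigues(d["rvec"])[0];c=-R.T@np.ravel(d["tvec"])
    r=R.T@np.linalg.inv(d["camera_matrix"])@[uv[0],uv[1],1];return c+r*(z-c[2])/r[2]
def tri(ds,uvs):
    f=lambda p:np.ravel([proj(d,[p])[0]-u for d,u in zip(ds,uvs)])
    s=least_squares(f,[.4,0,.1]);return s.x,np.abs(s.fun).max()
def box(x0,x1,y0,y1,z1): return np.array([[x,y,z] for x in(x0,x1) for y in(y0,y1) for z in(0,z1)])
BAY=[box(-.056,.049,.051,.061,.04),box(-.056,.049,-.061,-.051,.04),box(.046,.058,-.061,.061,.055)]
def place(P,q):
    c,s=np.cos(q[2]),np.sin(q[2]);return P@np.array([[c,-s,0],[s,c,0],[0,0,1]]).T+[q[0],q[1],0]
def raster(d,q,parts,k=4):
    m=np.zeros((480*k,640*k),np.uint8)
    for b in parts: cv2.fillConvexPoly(m,cv2.convexHull(np.int32(proj(d,place(b,q))*k+k/2)),255)
    return cv2.resize(m,(640,480),interpolation=cv2.INTER_AREA)/255.
def fit(dm,parts,q0):
    def loss(q):
        return sum(1-np.minimum(r,m).sum()/np.maximum(r,m).sum() for r,m in((raster(d,q,parts),m) for d,m in dm))
    S=np.array(q0)+np.vstack([np.zeros(3),np.diag([.015,.015,.15])])
    return minimize(loss,q0,method="Nelder-Mead",options=dict(initial_simplex=S,xatol=1e-4,fatol=1e-5))
def near(l,c,uv):
    R=env.trace(l,c);return min(R,key=lambda r:np.hypot(*(np.argwhere(r["mask"]).mean(0)[::-1]-uv)))["mask"]
E
python3 - <<'E'
from h import *
T=env.snapshot("top");S=env.snapshot("scene")
mt=near("gas_bay","top",(387,219));ms=near("gas_bay","scene",(279,231))
g=np.array([*at_z(T,(388,221),.03)[:2],-.2])
for n,dm in(("both",[(T,mt),(S,ms)]),("top",[(T,mt)]),("scene",[(S,ms)])):
    r=fit(dm,BAY,g);print("bay",n,r.x.round(4),r.fun.round(3))
    if n=="both":q=r.x
def dark(d,c,r):
    hsv=d["img"].max(2)<45;m=np.zeros_like(hsv);y,x=np.ogrid[:480,:640];m=hsv&(np.hypot(x-c[0],y-c[1])<r)
    n,_,st,ce=cv2.connectedComponentsWithStats(m.astype(np.uint8));i=1+st[1:,4].argmax();return ce[i],st[i]
kt,a=dark(T,(278.7,294.4),12);ks,b=dark(S,(418,213),16)
print("knob",kt,a,ks,b,tri([T,S],[kt,ks]),"top@.155..17",at_z(T,kt,.163))
ht,a=dark(T,(206.5,305.5),13);hs,b=dark(S,(487,270),22)
print("handle",ht,a,hs,b,tri([T,S],[ht,hs]),at_z(T,ht,.145))
marks=np.array([[92,360],[130,377],[172,377],[210,358],[238,328]])/2.14+[160,100]
zs=[.053,.053,.053,.065,.053];M=np.array([at_z(T,u,z)[:2] for u,z in zip(marks,zs)])
s=least_squares(lambda p:np.hypot(*(M-p).T)-.115,[.45,.2]);pv=s.x
print("marks",M.round(4).tolist(),"pivot",pv,"res",s.fun.round(4),"ang",np.arctan2(*(M-pv).T[::-1]).round(3))
for n,u,z in(("dishes",(212.7,331.5),.044),("box",(371.4,311.6),.05),("reagent",(281.6,217.6),.1)):print(n,at_z(T,u,z))
o=T["img"].copy()
o=cv2.resize(o,None,fx=5,fy=5,interpolation=cv2.INTER_CUBIC)
for b in BAY:cv2.polylines(o,[cv2.convexHull(np.int32(proj(T,place(b,q))*5+2.5))],1,(0,255,255),1)
o2=cv2.resize(S["img"],None,fx=5,fy=5,interpolation=cv2.INTER_CUBIC)
for b in BAY:cv2.polylines(o2,[cv2.convexHull(np.int32(proj(S,place(b,q))*5+2.5))],1,(0,255,255),1)
cv2.imwrite("pics/ov.png",np.hstack([o[900:1300,1750:2150],o2[980:1380,1180:1580]]))
E
```

```text
bay both [ 0.6334 -0.1948 -0.2495] 0.292
bay top [ 0.6343 -0.1948 -0.2529] 0.167
bay scene [ 0.6307 -0.1959 -0.2391] 0.084
knob [278.15 294.05] [271 288  15  14 160] [417.51633987 213.28431373] [410 203  17  22 306] (array([0.47235862, 0.06339096, 0.15582919]), np.float64(0.056756301151892785)) top@.155..17 [0.47218263 0.06265166 0.163     ]
handle [205.97986577 305.36912752] [198 300  17  12 149] [486.55194805 269.57142857] [478 253  19  35 462] (array([0.45041259, 0.23116934, 0.12608585]), np.float64(0.10178759429709316)) [0.45023334 0.2266349  0.145     ]
marks [[0.5426, 0.2565], [0.5224, 0.2127], [0.5216, 0.1647], [0.5415, 0.1198], [0.5767, 0.0892]] pivot [0.44150822 0.14854684] res [ 0.0329 -0.0118 -0.0333 -0.0109  0.0326] ang [ 0.818  0.67   0.199 -0.28  -0.414]
dishes [0.38919387 0.23240899 0.044     ]
box [ 0.43073516 -0.15299779  0.05      ]
reagent [0.65645991 0.05933683 0.1       ]
```

View pics/ov.png

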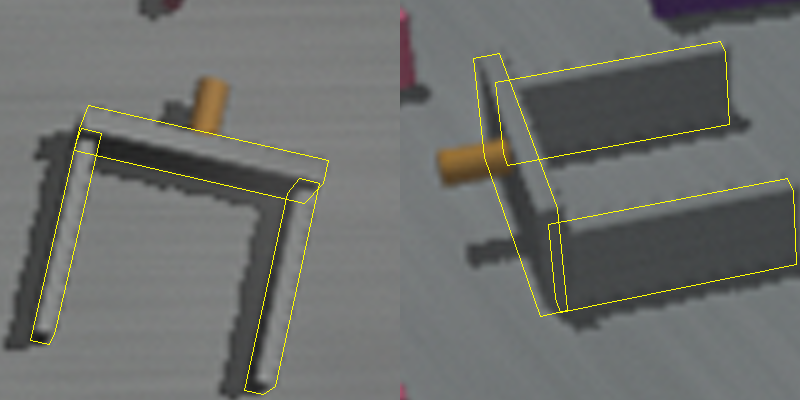

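The overlay fits the grey bay in both views to about 2 mm. The knob (z 0.156) and handle (z 0.126) come out at the heights given, but the pivot fit was a bad local minimum, so I'll redo it. Meanwhile I'll move over the knob.

Emit:
{"name": "apply_moves", "arguments": {
  "deltas": [
    [[0,0,0,-0.024,-0.0194,0,-1],[0,0,0,-0.024,-0.0194,0,-1],[0,0,0,-0.024,-0.0194,0,-1],[0,0,0,-0.024,-0.0194,0,-1],[0,0,0,-0.024,-0.0194,0,-1],[0,0,0,-0.024,-0.0194,0,-1],[0,0,0,-0.024,-0.0194,0,-1],[0,0,0,-0.024,-0.0194,0,-1],[0,0,0,-0.024,-0.0194,0,-1],[0,0,0,-0.024,-0.0194,0,-1],[0,0,0,-0.024,-0.0194,0,-1],[0,0,0,-0.024,-0.0194,0,-1],[0,0,0,-0.024,-0.0194,0,-1],[0,0,0,-0.024,-0.0194,0,-1],[0,0,0,-0.024,-0.0194,0,-1],[0,0,0,-0.024,-0.0194,0,-1],[0,0,0,-0.024,-0.0194,0,-1],[0,0,0,-0.024,-0.0194,0,-1],[0,0,0,0,0,0,-1],[0,0,0,0,0,0,-1]]
  ]
}}

```text
time_s: 3.07
tcp_pos: [0.4725, 0.0627, 0.231]
eef_rot: [0.151, 0.988, 0.0, -0.0]
force: [0.3, -0.7, 0.2]
grip_width: 1.0
gripper_force: 0.0
```

Run:
```python
from h import *
from scipy.spatial.transform import Rotation as Ro
M=np.array([[0.5426,.2565],[.5224,.2127],[.5216,.1647],[.5415,.1198],[.5767,.0892]]);ang=np.array([0,.42,.84,1.26,1.68])
# pivot + station yaw, with mark angles
def f(p): a=p[2]+np.pi-.84+ang;return (np.c_[p[0]+.115*np.cos(a),p[1]+.115*np.sin(a)]-M).ravel()
s=least_squares(f,[.63,.18,0.1]);p=s.x
h=np.array([.4504,.2312]);v=h-p[:2]
print("pivot,yaw",p.round(4),"res",s.fun.round(4).tolist(),"r",np.hypot(*v),"joint",(np.arctan2(v[1],v[0])-(p[2]+np.pi-.84)+np.pi)%(2*np.pi)-np.pi)
st=env.get_state();R=Ro.from_quat(st["eef_rot"]);x=np.array(st["tcp_pos"]);print(st["time_s"],x,R.as_matrix().round(3).tolist(),st["force"])
print("to knob, tool axes",R.inv().apply([.4723,.0630,.137]-x).round(4))
W=env.snapshot("wrist");cv2.imwrite("pics/w0.png",W["img"]);X=W["tool_from_camera"]
pc=np.linalg.inv(X)@np.r_[R.inv().apply([.4723,.0630,.17]-x),1];uv=W["camera_matrix"]@pc[:3];print("knob top pred px",uv[:2]/uv[2])
m=(W["img"].max(2)<45).astype(np.uint8);n,_,sx,ce=cv2.connectedComponentsWithStats(m)
for i in range(1,n):
    if sx[i,4]>150:print(sx[i],ce[i].round(1))
```

```text
pivot,yaw [0.6347 0.1878 0.2027] res [-0.0003, -0.0002, 0.0, -0.0001, 0.0005, -0.0, -0.0002, 0.001, 0.0001, -0.0007] r 0.18933760848712103 joint 0.406295809622891
3.0667 [0.47249219 0.06269052 0.23101263] [[-0.954, 0.299, -0.001], [0.299, 0.954, 0.0], [0.001, 0.0, -1.0]] [ 0.28538833 -0.67595074  0.20499144]
to knob, tool axes [0.0002 0.0002 0.094 ]
knob top pred px [325.13875404 256.27687209]
[ 532   98  101   46 3788] [583.3 120.2]
[302 216  50  38 990] [329.3 231.6]
[    0   303   640   177 56536] [319.3 424.5]
```

Emit:
{"name": "apply_moves", "arguments": {
  "deltas": [
    [[0,0,0,0,0,0.018,-1],[0,0,0,0,0,0.018,-1],[0,0,0,0,0,0.018,-1],[0,0,0,0,0,0.016,-1],[0,0,0,0,0,0.014,-1],[0,0,0,0,0,0.01,-1],[0,0,0,0,0,0,-1],[0,0,0,0,0,0,1],[0,0,0,0,0,0,1],[0,0,0,0,0,0,1],[0,0,0,0,0,0,1],[0,0,0,0,0,0,1],[0,0,0,0,0,0,1],[0,0,0,0,0,0,1],[0,0,0,0,0,0,1],[0,0,0,0,0,0,1],[0,0,0,0,0,0,1],[0,0,0,0,0,0,1]]
  ]
}}

```text
time_s: 4.62
tcp_pos: [0.4728, 0.0636, 0.1386]
eef_rot: [0.15, 0.989, 0.0, 0.001]
force: [-0.5, -1.3, 6.0]
grip_width: 0.357
gripper_force: 60.3
```

Emit:
{"name": "apply_moves", "arguments": {
  "deltas": [
    [[0,0,0,0,0,-0.006,1],[0,0,0,0,0,-0.014,1],[0,0,0,0,0,-0.018,1],[0,0,0,0,0,-0.018,1],[0,0,0,0,0,-0.018,1],[0,0,0,0,0,-0.01,1],[0,0,0,0,0,-0.006,1],[0,0,0,0,0,0,1]]
  ]
}}

```text
time_s: 5.28
tcp_pos: [0.4722, 0.0639, 0.2275]
eef_rot: [0.15, 0.989, 0.0, 0.0]
force: [-0.2, -0.3, -5.3]
grip_width: 0.356
gripper_force: 60.1
```

Emit:
{"name": "apply_moves", "arguments": {
  "deltas": [
    [[0,0,0,-0.005,-0.0046,0,1],[0,0,0,-0.01,-0.0093,0,1],[0,0,0,-0.015,-0.014,0,1],[0,0,0,-0.018,-0.0167,0,1],[0,0,0,-0.018,-0.0167,0,1],[0,0,0,-0.018,-0.0167,0,1],[0,0,0,-0.018,-0.0167,0,1],[0,0,0,-0.018,-0.0167,0,1],[0,0,0,-0.018,-0.0167,0,1],[0,0,0,-0.018,-0.0167,0,1],[0,0,0,-0.018,-0.0167,0,1],[0,0,0,-0.015,-0.014,0,1],[0,0,0,-0.015,-0.014,0,1],[0,0,0,-0.007,-0.0064,0,1],[0,0,0,-0.0042,-0.0037,0,1],[0,0,0,0,0,0,1],[0,0,0,0,0,0,1]]
  ]
}}

```text
time_s: 6.7
tcp_pos: [0.6181, -0.1902, 0.2265]
eef_rot: [0.15, 0.989, 0.001, -0.001]
force: [0.2, 0.5, -6.0]
grip_width: 0.356
gripper_force: 60.2
```

Run:
```python
from h import *
from scipy.spatial.transform import Rotation as Ro
st=env.get_state();R=Ro.from_quat(st["eef_rot"]);x=np.array(st["tcp_pos"]);print(st["time_s"],x,R.as_matrix().round(3).tolist(),st["force"],st["grip_width"])
S=env.snapshot("scene");T=env.snapshot("top");q=[.633,-.195,-.25]
th=np.linspace(0,6.28,40)
out=[]
for d,c in((T,(395,215)),(S,(290,205))):
    o=cv2.resize(d["img"],None,fx=4,fy=4,interpolation=cv2.INTER_CUBIC)
    for b in BAY:cv2.polylines(o,[cv2.convexHull(np.int32(proj(d,place(b,q))*4+2))],1,(0,255,255),1)
    for z in(x[2]-.137,x[2]-.017):cv2.polylines(o,[np.int32(proj(d,np.c_[x[0]+.045*np.cos(th),x[1]+.045*np.sin(th),0*th+z])*4+2)],1,(0,255,0),1)
    u,v=c;out.append(o[4*v-240:4*v+240,4*u-200:4*u+200])
cv2.imwrite("pics/ov2.png",np.hstack(out))
```

```text
6.7 [ 0.61807529 -0.19021555  0.22649502] [[-0.955, 0.296, -0.002], [0.296, 0.955, 0.001], [0.002, 0.001, -1.0]] [ 0.22360822  0.52138223 -6.0045272 ] 0.3564184584659946
```

View pics/ov2.png

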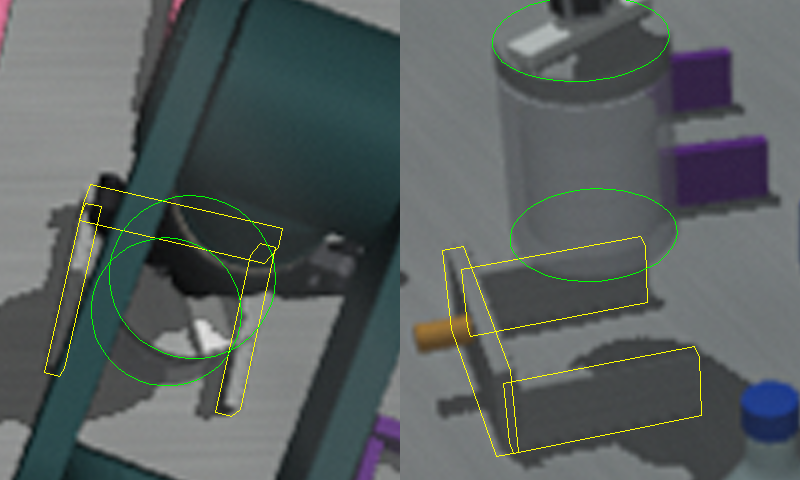

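Emit:
{"name": "apply_moves", "arguments": {
  "deltas": [
    [[0,0,0,0,0,0.008,1],[0,0,0,0,0,0.012,1],[0,0,0,0,0,0.012,1],[0,0,0,0,0,0.012,1],[0,0,0,0,0,0.012,1],[0,0,0,0,0,0.01,1],[0,0,0,0,0,0.008,1],[0,0,0,0,0,0.006,1],[0,0,0,0,0,0.003,1],[0,0,0,0,0,0.002,1],[0,0,0,0,0,0,1],[0,0,0,0,0,0,1]]
  ]
}}

```text
time_s: 7.8
tcp_pos: [0.6189, -0.1908, 0.143]
eef_rot: [0.15, 0.989, -0.0, 0.001]
force: [0.3, -0.1, -5.4]
grip_width: 0.354
gripper_force: 60.2
```

Emit:
{"name": "apply_moves", "arguments": {
  "deltas": [
    [[0,0,0,0,0,0.002,1],[0,0,0,0,0,0.001,1],[0,0,0,0,0,0.001,1],[0,0,0,0,0,0,1],[0,0,0,0,0,0,1]]
  ]
}}

```text
time_s: 8.22
tcp_pos: [0.6186, -0.1907, 0.1387]
eef_rot: [0.15, 0.989, -0.0, 0.0]
force: [-0.3, -0.4, -4.2]
grip_width: 0.359
gripper_force: 60.5
```

Emit:
{"name": "apply_moves", "arguments": {
  "deltas": [
    [[0,0,0,-0.003,0,0,1],[0,0,0,-0.003,0,0,1],[0,0,0,-0.003,0.0003,0,1],[0,0,0,-0.002,0.0003,0,1],[0,0,0,0,0,0,1]]
  ]
}}

```text
time_s: 8.63
tcp_pos: [0.63, -0.1936, 0.1387]
eef_rot: [0.15, 0.989, -0.0, 0.001]
force: [-0.6, -0.1, -2.3]
grip_width: 0.36
gripper_force: 60.8
```

Emit:
{"name": "apply_moves", "arguments": {
  "deltas": [
    [[0,0,0,0,0,0.0005,1],[0,0,0,-0.0015,0.0001,0,1],[0,0,0,-0.0015,0.0001,0,1],[0,0,0,0,0,0,1]]
  ]
}}

```text
time_s: 8.97
tcp_pos: [0.6319, -0.1941, 0.1391]
eef_rot: [0.15, 0.989, -0.0, -0.0]
force: [-4.3, -0.2, 5.8]
grip_width: 0.359
gripper_force: 61.2
```

Emit:
{"name": "apply_moves", "arguments": {
  "deltas": [
    [[0,0,0,-0.001,0.0001,0,1],[0,0,0,-0.001,0,0,1],[0,0,0,0,0,0,1]]
  ]
}}

```text
time_s: 9.22
tcp_pos: [0.6332, -0.1944, 0.1394]
eef_rot: [0.15, 0.989, -0.0, -0.001]
force: [-6.2, 1.4, 6.6]
grip_width: 0.357
gripper_force: 61.5
```

Emit:
{"name": "apply_moves", "arguments": {
  "deltas": [
    [[0,0,0,-0.001,0.0001,0,1],[0,0,0,-0.001,0,0,1],[0,0,0,0,0,0,1]]
  ]
}}

```text
time_s: 9.47
tcp_pos: [0.6345, -0.1948, 0.1397]
eef_rot: [0.15, 0.989, -0.0, -0.001]
force: [-8.5, 1.4, 8.0]
grip_width: 0.357
gripper_force: 61.7
```

Emit:
{"name": "apply_moves", "arguments": {
  "deltas": [
    [[0,0,0,0,0,0,-1],[0,0,0,0,0,0,-1],[0,0,0,0,0,0,-1],[0,0,0,0,0,0,-1],[0,0,0,0,0,0,-1],[0,0,0,0,0,0,-1],[0,0,0,0,0,0,-1],[0,0,0,0,0,0,-1]]
  ]
}}

```text
time_s: 10.13
tcp_pos: [0.6361, -0.1949, 0.1377]
eef_rot: [0.15, 0.989, 0.0, 0.0]
force: [-0.3, 0.6, 0.4]
grip_width: 0.997
gripper_force: 0.0
```

Emit:
{"name": "apply_moves", "arguments": {
  "deltas": [
    [[0,0,0,0,0,-0.01,-1],[0,0,0,0,0,-0.02,-1],[0,0,0,0,0,-0.03,-1],[0,0,0,0,0,-0.03,-1],[0,0,0,0.02,0.02,0,-1],[0,0,0,0.02,0.02,0,-1],[0,0,0,0.02,0.025,0,-1],[0,0,0,0.02,0.03,0,-1],[0,0,0,0.02,0.03,0,-1],[0,0,0,0.02,0.03,0,-1],[0,0,0,0.02,0.03,0,-1],[0,0,0,0.02,0.03,0,-1],[0,0,0,0,0,0,-1]]
  ]
}}

```text
time_s: 11.22
tcp_pos: [0.5452, 0.0636, 0.2295]
eef_rot: [0.146, 0.989, 0.002, 0.0]
force: [-0.0, 0.3, 0.3]
grip_width: 0.998
gripper_force: 0.0
```

Run:
```python
from h import *
st=env.get_state();print(st["time_s"],st["tcp_pos"],st["force"])
S=env.snapshot("scene");T=env.snapshot("top")
th=np.linspace(0,6.28,60);q=[.633,-.195,-.25]
def dark(d,P,r):
    c=proj(d,[P])[0];y,x=np.ogrid[:480,:640];m=(d["img"].max(2)<45)&(np.hypot(x-c[0],y-c[1])<r)
    n,_,s,ce=cv2.connectedComponentsWithStats(m.astype(np.uint8));i=1+s[1:,4].argmax();return ce[i],s[i]
P=[.633,-.195,.155];a,sa=dark(T,P,14);b,sb=dark(S,P,18);k,e=tri([T,S],[a,b]);print("knob",k,e,sa,sb)
out=[]
for d in(T,S):
    o=cv2.resize(d["img"],None,fx=4,fy=4,interpolation=cv2.INTER_CUBIC)
    for bb in BAY:cv2.polylines(o,[cv2.convexHull(np.int32(proj(d,place(bb,q))*4+2))],1,(0,255,255),1)
    for z in(0,.12):cv2.polylines(o,[np.int32(proj(d,np.c_[k[0]+.045*np.cos(th),k[1]+.045*np.sin(th),0*th+z])*4+2)],1,(0,255,0),1)
    u,v=np.int32(proj(d,[[.63,-.195,.07]])[0]);y0=max(0,4*v-250);out.append(o[y0:y0+500,4*u-200:4*u+200])
cv2.imwrite("pics/ov3.png",np.hstack(out))
```

```text
11.2167 [0.54521389 0.06361405 0.22947793] [-0.04118045  0.26731933  0.29283156]
knob [ 0.62954064 -0.19306681  0.15637351] 0.036404367140676186 [384 216  14  15 156] [274 168  14  20 248]
```

View pics/ov3.png

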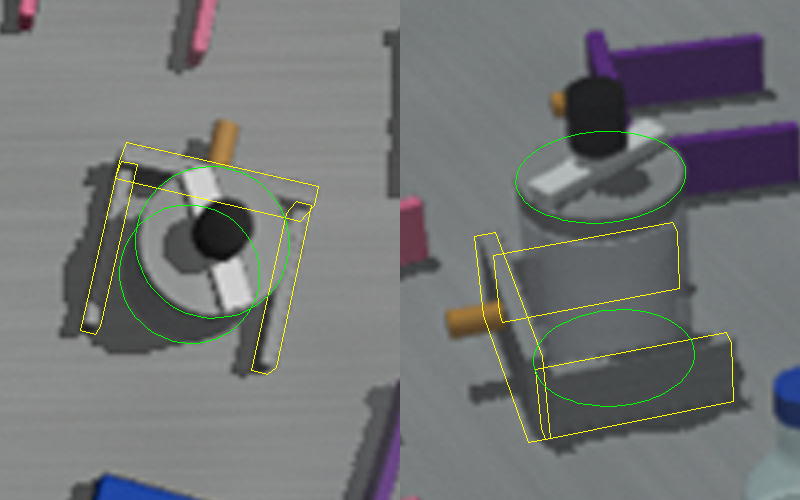

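The net masks are only good to about 2 mm. After release the knob sprang back to x = 0.6295, so the high push tilted the jar against the stop. It may now stand a few mm short, so I'll seat it with a low push from the shut fingers, leaning the tool back to clear the lid.

Emit:
{"name": "apply_moves", "arguments": {
  "deltas": [
    [[0,0,0,-0.006,-0.0225,0,1],[0,0,0,-0.006,-0.0225,0,1],[0,0,0,-0.006,-0.0225,0,1],[0,0,0,-0.006,-0.0225,0,1],[0,0,0,-0.006,-0.0225,0,1],[0,0,0,-0.006,-0.0225,0,1],[0,0,0,-0.006,-0.0225,0,1],[0,0,0,-0.006,-0.0225,0,1],[0,0,0,-0.006,-0.0225,0,1],[0,0,0,-0.006,-0.0225,0,1],[0,-5,0,0,0,0,1],[0,-5,0,0,0,0,1],[0,-5,0,0,0,0,1],[0,-5,0,0,0,0,1],[0,-5,0,0,0,0,1],[0,0,0,0,0,0,1],[0,0,0,0,0,0,1]]
  ]
}}

```text
time_s: 12.73
tcp_pos: [0.5362, -0.1759, 0.2276]
eef_rot: [0.147, 0.965, -0.033, 0.213]
force: [0.6, -0.2, -0.7]
grip_width: -0.001
gripper_force: 0.0
```

Run:
```python
from h import *
from scipy.spatial.transform import Rotation as Ro
st=env.get_state();R=Ro.from_quat(st["eef_rot"]);x=np.array(st["tcp_pos"]);print(st["time_s"],x,R.as_matrix().round(3).tolist(),st["grip_width"])
d=np.array([np.cos(-.25),np.sin(-.25),0]);k=np.array([.6295,-.1931,0])
print("to stage",R.inv().apply(k-.09*d+[0,0,.04]-x).round(4),"down",R.inv().apply([0,0,-1]).round(3),"fwd",R.inv().apply(d).round(3))
```

```text
12.7333 [ 0.53622384 -0.17586199  0.22756587] [[-0.866, 0.298, 0.402], [0.27, 0.954, -0.126], [-0.421, -0.0, -0.907]] -0.0014032505646248382
to stage [0.075  0.0067 0.172 ] down [0.421 0.    0.907] fwd [-0.906  0.053  0.42 ]
```

Emit:
{"name": "apply_moves", "arguments": {
  "deltas": [
    [[0,0,0,0.006,0.0006,0.0143,1],[0,0,0,0.0063,0.0006,0.0143,1],[0,0,0,0.0063,0.0006,0.0143,1],[0,0,0,0.0063,0.0006,0.0143,1],[0,0,0,0.0063,0.0006,0.0143,1],[0,0,0,0.0063,0.0006,0.0143,1],[0,0,0,0.0063,0.0006,0.0143,1],[0,0,0,0.0063,0.0006,0.0143,1],[0,0,0,0.0063,0.0006,0.0143,1],[0,0,0,0.0063,0.0006,0.0143,1],[0,0,0,0.0063,0.0006,0.0143,1],[0,0,0,0.006,0.0001,0.0143,1],[0,0,0,0,0,0,1],[0,0,0,-0.0045,0.0003,0.0021,1],[0,0,0,-0.0045,0.0003,0.0021,1],[0,0,0,-0.0045,0.0003,0.0021,1],[0,0,0,-0.0045,0.0003,0.0021,1],[0,0,0,-0.0045,0.0003,0.0021,1],[0,0,0,0,0,0,1],[0,0,0,0,0,0,1]]
  ]
}}

```text
time_s: 14.4
tcp_pos: [0.5685, -0.1759, 0.041]
eef_rot: [0.146, 0.965, -0.032, 0.214]
force: [-0.7, 0.4, 0.1]
grip_width: 0.001
gripper_force: 0.0
```

Emit:
{"name": "apply_moves", "arguments": {
  "deltas": [
    [[0,0,0,-0.0018,0.0001,0.0008,1],[0,0,0,-0.0018,0.0001,0.0008,1],[0,0,0,0,0,0,1]]
  ]
}}

```text
time_s: 14.65
tcp_pos: [0.572, -0.1768, 0.0408]
eef_rot: [0.146, 0.965, -0.032, 0.214]
force: [0.0, 0.2, 0.1]
grip_width: 0.001
gripper_force: 0.0
```

Emit:
{"name": "apply_moves", "arguments": {
  "deltas": [
    [[0,0,0,-0.0018,0.0001,0.0008,1],[0,0,0,-0.0018,0.0001,0.0008,1],[0,0,0,0,0,0,1]]
  ]
}}

```text
time_s: 14.9
tcp_pos: [0.576, -0.1778, 0.0409]
eef_rot: [0.146, 0.965, -0.032, 0.214]
force: [1.1, -0.4, -0.5]
grip_width: 0.002
gripper_force: 0.0
```

Emit:
{"name": "apply_moves", "arguments": {
  "deltas": [
    [[0,0,0,-0.0014,0.0001,0.0006,1],[0,0,0,-0.0014,0.0001,0.0006,1],[0,0,0,0,0,0,1]]
  ]
}}

```text
time_s: 15.15
tcp_pos: [0.5784, -0.1783, 0.0406]
eef_rot: [0.146, 0.965, -0.032, 0.214]
force: [-1.6, 1.5, 1.0]
grip_width: 0.001
gripper_force: 0.7
```

Emit:
{"name": "apply_moves", "arguments": {
  "deltas": [
    [[0,0,0,-0.0014,0.0001,0.0006,1],[0,0,0,-0.0014,0.0001,0.0006,1],[0,0,0,0,0,0,1]]
  ]
}}

```text
time_s: 15.4
tcp_pos: [0.5808, -0.1788, 0.0406]
eef_rot: [0.146, 0.966, -0.032, 0.213]
force: [-4.2, 0.6, 3.2]
grip_width: -0.004
gripper_force: 2.3
```

Emit:
{"name": "apply_moves", "arguments": {
  "deltas": [
    [[0,0,0,-0.0014,0.0001,0.0006,1],[0,0,0,0,0,0,1]]
  ]
}}

```text
time_s: 15.57
tcp_pos: [0.5818, -0.1791, 0.0405]
eef_rot: [0.146, 0.966, -0.032, 0.212]
force: [-8.0, 2.6, 5.1]
grip_width: -0.002
gripper_force: 4.0
```

Emit:
{"name": "apply_moves", "arguments": {
  "deltas": [
    [[0,0,0,-0.0014,0.0001,0.0006,1],[0,0,0,0,0,0,1]]
  ]
}}

```text
time_s: 15.73
tcp_pos: [0.582, -0.1791, 0.0404]
eef_rot: [0.146, 0.966, -0.032, 0.211]
force: [-15.0, 2.4, 9.8]
grip_width: 0.001
gripper_force: 7.5
```

```bash
cat > k.py <<'E'
from h import *
def knob(P=[.632,-.194,.155]):
    S=env.snapshot("scene");T=env.snapshot("top")
    out=[]
    for d,r in((T,14),(S,18)):
        c=proj(d,[P])[0];y,x=np.ogrid[:480,:640];m=(d["img"].max(2)<45)&(np.hypot(x-c[0],y-c[1])<r)
        n,_,s,ce=cv2.connectedComponentsWithStats(m.astype(np.uint8));i=1+s[1:,4].argmax();out.append(ce[i]);print(ce[i].round(2),s[i])
    print("scene only",at_z(S,out[1],.1555).round(4),"both",tri([T,S],out))
E
python3 -c "
from k import *
knob()"
```

```text
[391.18 221.46] [384 215  15  14 161]
[279.35 177.54] [272 168  15  20 252]
scene only [ 0.6318 -0.1949  0.1555] both (array([ 0.63235239, -0.19438739,  0.15596016]), np.float64(0.12321027559846698))
```

The jar stalled at 15 N with only 0.2 mm of travel, and it sits at (0.632,-0.194) and upright, so it is home. Backing off and rising.

Emit:
{"name": "apply_moves", "arguments": {
  "deltas": [
    [[0,0,0,0.003,0,-0.0014,1],[0,0,0,0.009,-0.0005,-0.0042,1],[0,0,0,0.012,-0.0007,-0.0056,1],[0,0,0,0.012,-0.0007,-0.0056,1],[0,0,0,-0.008,0,-0.018,1],[0,0,0,-0.01,0,-0.022,1],[0,0,0,-0.01,0,-0.022,1],[0,0,0,-0.01,0,-0.022,1],[0,0,0,-0.01,0,-0.022,1],[0,0,0,-0.01,0,-0.022,1],[0,0,0,-0.01,0,-0.022,1],[0,0,0,-0.01,0,-0.022,1],[0,0,0,-0.01,0,-0.022,1],[0,5,0,0,0,0,-1],[0,5,0,0,0,0,-1],[0,5,0,0,0,0,-1],[0,5,0,0,0,0,-1],[0,5,0,0,0,0,-1],[0,0,0,0,0,0,-1]]
  ]
}}

```text
time_s: 17.42
tcp_pos: [0.5458, -0.17, 0.2518]
eef_rot: [0.15, 0.989, 0.001, -0.002]
force: [0.0, -0.6, -0.4]
grip_width: 0.848
gripper_force: 0.0
```

Run:
```python
from k import *
from scipy.spatial.transform import Rotation as Ro
knob()
st=env.get_state();R=Ro.from_quat(st["eef_rot"]);x=np.array(st["tcp_pos"]);print(st["time_s"],x,R.as_matrix().round(3).tolist(),st["joint_pos"])
print("to handle",R.inv().apply([.4504,.2312,.22]-x).round(4))
```

```text
[388.37 222.54] [384 209  11  26  41]
[279.33 177.5 ] [272 168  15  20 254]
scene only [ 0.6318 -0.195   0.1555] both (array([ 0.63215639, -0.18928303,  0.15807652]), np.float64(1.0580490419192188))
17.5167 [ 0.54429524 -0.16934097  0.25285781] [[-0.955, 0.296, 0.0], [0.296, 0.955, 0.0], [0.0, 0.0, -1.0]] [-4.01303141e-01  1.29072958e-01  1.28254921e+00  3.87846586e-04
  1.73008084e+00 -1.67141830e+00]
to handle [0.2083 0.3548 0.033 ]
```

Emit:
{"name": "apply_moves", "arguments": {
  "deltas": [
    [[0,0,0,0.013,0.0222,0.0015,-1],[0,0,0,0.013,0.0222,0.0015,-1],[0,0,0,0.013,0.0222,0.0015,-1],[0,0,0,0.013,0.0222,0.0015,-1],[0,0,0,0.013,0.0222,0.0015,-1],[0,0,0,0.013,0.0222,0.0015,-1],[0,0,0,0.013,0.0222,0.0015,-1],[0,0,0,0.013,0.0222,0.0015,-1],[0,0,0,0.013,0.0222,0.0015,-1],[0,0,0,0.013,0.0222,0.0015,-1],[0,0,0,0.013,0.0222,0.0015,-1],[0,0,0,0.013,0.0222,0.0015,-1],[0,0,0,0.013,0.0222,0.0015,-1],[0,0,0,0.013,0.0222,0.0015,-1],[0,0,0,0.013,0.0222,0.0015,-1],[0,0,0,0.013,0.0222,0.0015,-1],[0,0,-3.6,0,0,0,-1],[0,0,0,0,0,0,-1]]
  ]
}}

```text
time_s: 19.02
tcp_pos: [0.449, 0.2325, 0.2305]
eef_rot: [0.117, 0.993, 0.001, 0.001]
force: [0.1, -0.7, 1.1]
grip_width: 0.998
gripper_force: 0.0
```

Run:
```python
from h import *
from scipy.spatial.transform import Rotation as Ro
st=env.get_state();R=Ro.from_quat(st["eef_rot"]);x=np.array(st["tcp_pos"]);print(st["time_s"],x,R.as_matrix().round(3).tolist())
print("to grasp",R.inv().apply([.4504,.2312,.108]-x).round(4))
S=env.snapshot("scene");h=np.array([.4504,.2312,.122]);c=proj(S,[h])[0];y,xx=np.ogrid[:480,:640]
m=(S["img"].max(2)<45)&(np.hypot(xx-c[0],y-c[1])<22);n,_,s,ce=cv2.connectedComponentsWithStats(m.astype(np.uint8));i=1+s[1:,4].argmax();print(ce[i],s[i],at_z(S,ce[i],.126))
```

```text
19.0167 [0.4490065  0.23250317 0.23047279] [[-0.973, 0.232, 0.002], [0.232, 0.973, 0.001], [-0.002, 0.002, -1.0]]
to grasp [-0.0014 -0.0011  0.1225]
[486.48237885 269.54185022] [478 253  18  35 454] [0.45022696 0.23107236 0.126     ]
```

Emit:
{"name": "apply_moves", "arguments": {
  "deltas": [
    [[0,0,0,-0.0014,-0.001,0.02,-1],[0,0,0,0,0,0.02,-1],[0,0,0,0,0,0.02,-1],[0,0,0,0,0,0.02,-1],[0,0,0,0,0,0.02,-1],[0,0,0,0,0,0.015,-1],[0,0,0,0,0,0.007,-1],[0,0,0,0,0,0,-1],[0,0,0,0,0,0,1],[0,0,0,0,0,0,1],[0,0,0,0,0,0,1],[0,0,0,0,0,0,1],[0,0,0,0,0,0,1],[0,0,0,0,0,0,1],[0,0,0,0,0,0,1],[0,0,0,0,0,0,1],[0,0,0,0,0,0,1],[0,0,0,0,0,0,1],[0,0,0,0,0,0,1]]
  ]
}}

```text
time_s: 20.65
tcp_pos: [0.4522, 0.2308, 0.1092]
eef_rot: [0.119, 0.993, 0.001, 0.001]
force: [-1.0, 0.4, 5.8]
grip_width: 0.29
gripper_force: 59.0
```

Emit:
{"name": "apply_moves", "arguments": {
  "deltas": [
    [[0,0,-2,0,0,0,1],[0,0,0,0,-0.0135,0,1],[0,0,-4.07,0,0,0,1],[0,0,0,0,-0.0135,0,1],[0,0,-4.07,0,0,0,1],[0,0,0,0,-0.0135,0,1],[0,0,-4.07,0,0,0,1],[0,0,0,0,-0.0135,0,1],[0,0,-4.07,0,0,0,1],[0,0,0,0,-0.0135,0,1],[0,0,-4.07,0,0,0,1],[0,0,0,0,-0.0135,0,1],[0,0,-2,0,0,0,1],[0,0,0,0,0,0,1]]
  ]
}}

```text
time_s: 21.82
tcp_pos: [0.4489, 0.1493, 0.1088]
eef_rot: [-0.093, 0.996, -0.0, -0.001]
force: [-4.4, -1.6, 7.7]
grip_width: 0.29
gripper_force: 60.8
```

```bash
cat > lev.py <<'E'
from h import *
from scipy.spatial.transform import Rotation as Ro
st=env.get_state();R=Ro.from_quat(st["eef_rot"]);x=np.array(st["tcp_pos"])
pv=np.array([.6347,.1878]);v=x[:2]-pv
wa=np.arctan2(v[1],v[0])%6.283;m=R.as_matrix();t=.2027+np.pi-.84+1.26
print(st["time_s"],x,"r",np.hypot(*v),"q from TCP",wa-t+1.26,"tool-x ang vs radial deg",np.degrees(np.arctan2(m[1,0],m[0,0])%6.283-wa),"F tool",R.inv().apply(st["force"]).round(1))
print("to target in tool",R.inv().apply(np.r_[pv+.19*np.array([np.cos(t),np.sin(t)])-x[:2],0]).round(4))
E
python3 lev.py
```

```text
21.8167 [0.44889696 0.14927931 0.10876276] r 0.18975408477821543 q from TCP 0.8415387036954274 tool-x ang vs radial deg -1.0261699528684112 F tool [ 4.7 -0.7 -7.7]
to target in tool [-0.0175 -0.0769 -0.    ]
```

The radius is 0.1898 and q is 0.84, as predicted. One more notch to go.

Emit:
{"name": "apply_moves", "arguments": {
  "deltas": [
    [[0,0,-2.5,0,0,0,1],[0,0,0,0,-0.0133,0,1],[0,0,-4,0,0,0,1],[0,0,0,0,-0.0133,0,1],[0,0,-4,0,0,0,1],[0,0,0,0,-0.0133,0,1],[0,0,-4,0,0,0,1],[0,0,0,0,-0.0133,0,1],[0,0,-4,0,0,0,1],[0,0,0,0,-0.0133,0,1],[0,0,-4,0,0,0,1],[0,0,0,0,-0.0133,0,1],[0,0,-2,0,0,0,1],[0,0,0,0,0,0,1],[0,0,0,0,0,0,1]]
  ]
}}

```text
time_s: 23.07
tcp_pos: [0.4805, 0.075, 0.1081]
eef_rot: [-0.3, 0.954, -0.001, -0.001]
force: [-2.1, -6.3, 4.3]
grip_width: 0.29
gripper_force: 60.9
```

```bash
python3 lev.py
```

```text
23.0667 [0.48050288 0.07496464 0.10812671] r 0.191072159575901 q from TCP 1.2688399850934637 tool-x ang vs radial deg -1.2222521239842548 F tool [ 5.3 -4.  -4.3]
to target in tool [-0.001   0.0017 -0.    ]
```

Emit:
{"name": "apply_moves", "arguments": {
  "deltas": [
    [[0,0,0,0,0,0,-1],[0,0,0,0,0,0,-1],[0,0,0,0,0,0,-1],[0,0,0,0,0,0,-1],[0,0,0,0,0,0,-1],[0,0,0,0,0,0,-1],[0,0,0,0,0,0,-1],[0,0,0,0,0,-0.01,-1],[0,0,0,0,0,-0.02,-1],[0,0,0,0,0,-0.03,-1],[0,0,0,0,0,-0.03,-1],[0,0,0,0,0,-0.03,-1],[0,0,0,0.03,0,0,-1],[0,0,0,0.03,0,0,-1],[0,0,0,0.03,0,0,-1],[0,0,0,0.03,0,0,-1],[0,0,0,0.03,0,0,-1],[0,0,0,0,0,0,-1]]
  ]
}}

```text
time_s: 24.57
tcp_pos: [0.3555, -0.0111, 0.2293]
eef_rot: [-0.301, 0.954, -0.001, 0.0]
force: [0.7, 0.1, -0.1]
grip_width: 0.997
gripper_force: 0.0
```

Run:
```python
from k import *
knob()
S=env.snapshot("scene");T=env.snapshot("top")
h=np.array([.4804,.077,.122])
for d,r in((T,13),(S,22)):
    c=proj(d,[h])[0];y,x=np.ogrid[:480,:640];m=(d["img"].max(2)<45)&(np.hypot(x-c[0],y-c[1])<r);n,_,s,ce=cv2.connectedComponentsWithStats(m.astype(np.uint8));i=1+s[1:,4].argmax();p=at_z(d,ce[i],.126 if d is S else .145);v=p[:2]-[.6347,.1878]
    print(ce[i],s[i],p,"q",(np.arctan2(v[1],v[0])%6.283)-(.2027+np.pi-.84))
cv2.imwrite("pics/fin.png",np.hstack([cv2.resize(T["img"][120:360,170:430],None,fx=1.5,fy=1.5),cv2.resize(S["img"][140:380,240:530],None,fx=1.4,fy=1.5)]))
```

```text
[391.15 221.45] [384 214  15  15 163]
[279.3  177.52] [272 168  15  20 254]
scene only [ 0.6319 -0.195   0.1555] both (array([ 0.63242999, -0.19435799,  0.15603616]), np.float64(0.09412483438796926))
[273.14655172 290.15517241] [267 285  13  11 116] [0.48183586 0.07552016 0.145     ] q 1.2706265800494858
[416.81413613 231.2382199 ] [410 216  15  32 382] [0.48201044 0.07723545 0.126     ] q 1.2638414451503825
```

View pics/fin.png

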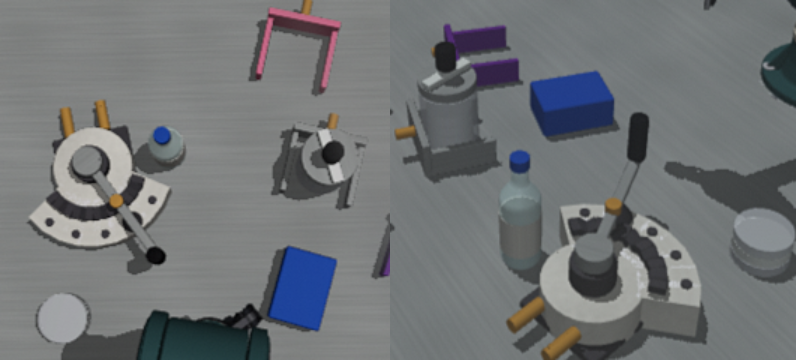

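The final view shows the jar upright in the grey bay (top camera, knob at (391,221)). The lever lies over the cone at q ≈ 1.265, and the box, dishes and bottle haven't moved.

```bash
python3 -c "
from cell import env
print(env.finish_job())"
```

```text
the job is handed in; nothing more can be done
None
```

The job is handed in at about 25 s: the jar stands upright, home against the back stop of the grey bay and released, and the lever rests in the cone's notch (measured 1.265 against 1.26), with the box, dishes and bottle where they were.

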